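# Hold the tea strainer over the tumbler for pouring

## Task

A colleague across the ledge is about to pour the tea: take the aluminium tea strainer by its handle out of the small steel bowl it rests in and hold it over the tall steel tumbler, bowl up and level, centred on the mouth, about two centimetres of air between the strainer's underside and the tumbler's rim, its handle pointing back towards you. Do not touch the tumbler, and leave the small bowl and everything else standing where it is. Finish while holding the strainer still in the air there: do not put it down or let go.

Things in the scene. Friction and masses are not known exactly. Their poses are not given: they have to be found in the camera images.
- strainer_bowl (a point): Small aluminium tea strainer, 60 g: round bowl 60 mm across, flat rim 80 mm across, one long handle. Point on the bowl's axis half-way up: 14 mm above its underside, 14 mm below its top. z points up out of the mouth; the handle leaves along -x, a 10 mm rest lug at +x. It starts level, hung by its rim (26 mm above its underside) on the small steel bowl, with 3 mm side play; lifts straight out.
- strainer_grip (a point): Point inside the strainer's handle, to grip it by: 100 mm from the bowl's axis (along the strainer's -x), 13 mm higher than strainer_bowl, 46 mm above the ledge at the start. The handle is a straight level bar 12 mm wide (across y), 9 mm high, from 62 to 152 mm from the bowl's axis. Axes as strainer_bowl. A firm grip (35 N) keeps it from nodding in the fingers.
- tumbler_rim (a point): Tall steel tumbler, open, handle-less, 100 mm high, 80 mm across at the rim, 58 mm at the foot, 2.5 mm wall, 160 g, loose on the ledge. Point at the centre of its mouth, at rim height; z up, x away from the robot (the tumbler is never turned).
- tumbler: The same tall tumbler; origin at the centre of its underside, axes as those of tumbler_rim.
- katori_rim (a point): Small steel bowl, 45 mm high, 72 mm across at the rim, 120 g, loose on the ledge, in which the strainer rests at the start. Point at the centre of its mouth, at rim height.
- short_tumbler_rim (a point): Short steel tumbler, 60 mm high, 72 mm across, open, empty; not the one to be filled. Point at the centre of its mouth. Leave alone.
- jar_a_center (a point): Squat glass jar with a steel lid, 86 mm across, 81 mm high. Point on its axis 40 mm above the ledge. Leave alone.
- jar_b_center (a point): The other, equal squat glass jar; point as for the first. Leave alone.
- rolling_pin_center (a point): Wooden rolling pin lying on the ledge, 330 mm long (its x axis), 44 mm thick. Point at its centre. Leave alone.
- spice_dispenser: Stainless spice dispenser with a push button, fixed at the left of the ledge: foot 130 mm (x) by 100 mm (y), column and head up to 290 mm high. Origin under its middle. Leave alone.
Not all that is in view belongs to the job. Of the things shaped like the part that bears strainer_bowl, the aluminium one is meant. What is shaped like the tumbler but purple is not meant.

How it is judged:
On the way:
1. the strainer is lifted out of the small bowl, held in the fingers (contact force between the fingers and strainer above 1 N and contact force between strainer and katori below 0.05 N and height (world z) of strainer_bowl above 0.075 m), for 0.2 s.
At the end, for the whole second after the job is handed in: Strainer held by the fingers alone, still; its axis within 15 mm of the tall tumbler's, underside 8 to 35 mm above the rim, level within 9 degrees, handle towards the robot (-x) within 45. Tumbler untouched, within 10 mm; small bowl upright within 30 mm; all else upright, within 20 mm (contact force between the fingers and strainer above 1 N and contact force between strainer and katori below 0.05 N and contact force between strainer and tumbler below 0.05 N and contact force between strainer and short_tumbler below 0.05 N and contact force between strainer and jar_a below 0.05 N and contact force between strainer and jar_b below 0.05 N and contact force between strainer and rolling_pin below 0.05 N and contact force between strainer and spice_dispenser below 0.05 N and distance of each of short_tumbler_rim, jar_a_center, jar_b_center, rolling_pin_center from where it was at the start of the episode below 0.02 m and distance of katori_rim from where it was at the start of the episode below 0.03 m and distance of tumbler_rim from where it was at the start of the episode below 0.01 m and horizontal distance between strainer_bowl and tumbler_rim below 0.015 m and z of strainer_bowl in the frame of tumbler_rim between 0.0225 and 0.0495 m and angle between strainer_bowl's own z axis and vertical below 0.16 rad and angle between the x axis of strainer_bowl and the x axis of tumbler, either way round below 0.8 rad and x of strainer_grip in the frame of tumbler below -0.04 m and linear speed of strainer below 0.02 m/s and angular speed of strainer below 0.15 rad/s and angle between each of tumbler, katori_rim, short_tumbler_rim, jar_a_center, jar_b_center's own z axis and vertical below 0.05 rad); the arm keeps its last pose, push and grip.
It fails at once if the tall tumbler is touched by the strainer or the robot (contact force between tumbler and strainer above 0.5 N or contact force between tumbler and the fingers above 0.5 N or contact force between tumbler and the arm above 0.5 N).
It fails at once if something else is knocked or shifted (small bowl 30 mm, others 20 mm) (not (distance of short_tumbler_rim from where it was at the start of the episode below 0.02 m) or not (distance of jar_a_center from where it was at the start of the episode below 0.02 m) or not (distance of jar_b_center from where it was at the start of the episode below 0.02 m) or not (distance of rolling_pin_center from where it was at the start of the episode below 0.02 m) or not (distance of katori_rim from where it was at the start of the episode below 0.03 m)).
It also fails if it takes over 38 s, if anything falls off the work surface, if the arm or the gripper's body presses on something with over 40 N, if the wrist force passes 120 N, or if a joint passes its speed limit or range.

## Robot

A 6-joint arm with a two-finger parallel gripper is mounted at the origin on the work surface. World frame = base frame: x ahead of the robot, y to its left, z up, the work surface at z = 0. Lengths are in m, angles in rad, forces in N, time in s.
With the tool pointing down it reaches from about 0.35 to 0.775 m from the base axis. Payload 7.3 kg.
Tool frame: the origin (TCP) lies at the very end of the fingers, on their centre line; the grasp point (between the pads) lies 19 mm behind it; z points along the fingers, y is the line along which they close (so a half turn about z gives the same grasp; the last joint's range is limited). The gripper opens to 92 mm and grips with 3 to 60 N. Pads are 19 mm wide; open, the fingers measure 130 mm over their backs; the gripper's body (75 mm by 190 mm) begins 47 mm behind the grasp point.
Start: joints at [-1.28, 0.342, 1.524, -0, 1.275, -0.146], TCP at [0.222, -0.476, 0.227] pointing down, gripper open.
Joint ranges: [-2.53, 2.53], [-0.77, 2.02], [0.04, 2.7], [-1, 4.14], [0.28, 2.66], [-3.11, 3.11]. Speed limits (rad/s): [2.57, 2.57, 3.14, 3.14, 3.14, 3.14].

## Interface

Orientations are given as [roll, pitch, yaw] about the fixed x, y, z axes, in that order (R = Rz(yaw) Ry(pitch) Rx(roll)).
In Python, from cell import robot, read_camera, get_calibration gives the robot as it stands. The module is installed in compiled form; this text tells all that it offers.
- The arm moves only by the tool send_rows, never from a script. Its argument "plan" is a list of rows, each a list of 2 entries, a list of its own where there are three numbers: the shift along the tool's x, y, z as a fraction of full scale, then the turn, a rotation vector about the tool's x, y, z as a fraction of full scale. A call has exactly 10 rows; each row shifts and turns the commanded pose from where the row before left it, along the tool's axes as they then stand; what a row does not reach is not made up. Full scale, the value 1, is 0.025 m for a shift and 90 degrees for a turn. A row lasts 1/8 s, in which the tool goes at most 62.5 mm and 10.7 degrees, less where a joint would pass 70% of its speed; a pose out of reach is approached as far as the arm can. A call with a number of a shift or a turn outside -1 to 1 is refused whole. A call with a gripper value outside its range is refused whole. "gripper" is the opening, from -1 (shut) to 1 (fully open), so that 0 is half open, set as the call begins (left out, the last holds). The fingers move at their own pace and stop on an object; "force" is the grip in N (left out, the last holds). Time passes only in rows, so rows that do not move let the fingers close, or fill a call up. It gives the time, the measured TCP pose, the force, the opening and the grip force at its end, in the units of the state.
- robot.observe(): the state, without advancing time (a new reading comes with each control period).
- read_camera(name): name is "side" or "top"; returns (picture, depth): 384x512x3 uint8, blue, green, red; 384x512 float32, m along the optical axis (not along the pixel's ray), 0 where there is no reading.
- get_calibration(name): a dict with "intrinsics" (3x3 intrinsics, pixels), "dist_coeffs" ([k1, k2, p1, p2, k3] as OpenCV has them; the pictures are not rectified), "rvec" (rotation vector, rad) and "tvec" (3), from world to camera coordinates, as OpenCV has them. Camera axes: x right, y down, z forward; pixel columns grow to the right and rows downward; lengths in m; the calibration is good to about 2 mm. A picture is of the moment at which its call begins. get_calibration takes no time and is no camera call.
- robot.hand_in(): hands the job in; it is judged then, once.
The state is a dict: "time": time; "qpos": joint angles; "qvel": joint speeds; "joint_efforts": joint torques, N m; "tool_pos": TCP position; "tool_rot": TCP orientation; "contact_force": force on the tool from outside, world axes, zero at the start; "torque": the same for the moment, N m; "opening": finger opening in m; "grip_force": force on a finger pad.
Only numpy, scipy, OpenCV 4.12 (cv2) and the standard library are available. Lean on these libraries where they do the work, as an engineer would, in place of code of your own. Each camera call takes 0.05 s, during which the arm holds its last target. There are 200 camera calls.

## Working session

There is one attempt and no reset: what is moved stays moved. The work goes in short steps, Python scripts to look and compute and a tool call to move; the robot and the scene stay as the last step left them, time stands still between calls to the robot, and variables do not carry over. Pictures are saved under pics/ and viewed, at most 10 in all, crops included, and the job is handed in when it is done.

Besides the shell and the picture viewer there is one more tool, called after "Emit:" as name(argument=value, ...) on one line, values as JSON. send_rows: Moves the arm, as the interface text tells. Shift numbers are shares of 0.025 m and turn numbers shares of 90 degrees, none past 1 either way. Its arguments: {"type":"object","properties":{"plan":{"type":"array"},"gripper":{"type":"number"},"force":{"type":"number"}},"required":["plan"]}

```bash
mkdir -p pics
cat > h.py <<'E'
import numpy as np, cv2
from cell import robot, read_camera, get_calibration
def cal(n):
    c=get_calibration(n); K=np.array(c["intrinsics"],float); d=np.array(c["dist_coeffs"],float)
    R=cv2.Rodrigues(np.array(c["rvec"],float))[0]; t=np.array(c["tvec"],float).ravel(); return K,d,R,t
def onplane(n,uv,z):
    K,d,R,t=cal(n); p=cv2.undistortPoints(np.array(uv,float).reshape(-1,1,2),K,d).reshape(-1,2)
    r=np.c_[p,np.ones(len(p))]@R; C=-R.T@t; return C+r*((z-C[2])/r[:,2])[:,None]
def cloud(n,depth):
    K,d,R,t=cal(n); h,w=depth.shape; g=np.stack(np.meshgrid(np.arange(w),np.arange(h)),-1).reshape(-1,1,2).astype(float)
    p=cv2.undistortPoints(g,K,d).reshape(-1,2); P=np.c_[p,np.ones(len(p))]*depth.reshape(-1,1)
    return ((P-t)@R).reshape(h,w,3)
def proj(n,P):
    K,d,R,t=cal(n); return cv2.projectPoints(np.array(P,float).reshape(-1,1,3),cv2.Rodrigues(R)[0],t,K,d)[0].reshape(-1,2)
E
python3 - <<'E'
from h import *
for n in("top","side"):
    im,d=read_camera(n); cv2.imwrite(f"pics/{n}0.png",im); np.savez(f"{n}0.npz",im=im,d=d)
    K,dd,R,t=cal(n); print(n,-R.T@t,R[2])
print(robot.observe())
E
```

```text
top [0.40999158 0.0339526  1.19850937] [ 0.16083451 -0.01895424 -0.98679937]
side [-0.08313919  0.84856682  0.70848642] [ 0.54653335 -0.66726268 -0.50602552]
{'time': 0.1, 'qpos': array([-1.27999950e+00,  3.42643397e-01,  1.52487115e+00,  7.78601257e-06,
        1.27541359e+00, -1.46017502e-01]), 'qvel': array([ 7.74583767e-04, -9.09419503e-04, -2.76146111e-03,  1.04481941e-03,
        6.64250364e-04, -6.17409608e-05]), 'joint_efforts': array([ 1.47219900e-03, -4.32004631e+01, -2.44694942e+01,  7.18763075e-02,
        5.25838626e-02, -4.79435892e-05]), 'tool_pos': array([ 0.22201828, -0.47536511,  0.22613704]), 'tool_rot': array([-3.14027246e+00, -2.01678858e-04,  4.36811929e-01]), 'contact_force': array([0.5490933 , 0.18177242, 0.25236596]), 'torque': array([-0.00102783,  0.00697475, -0.00115513]), 'grip_force': 0.0, 'opening': 0.09204865316185855}
```

View pics/top0.png

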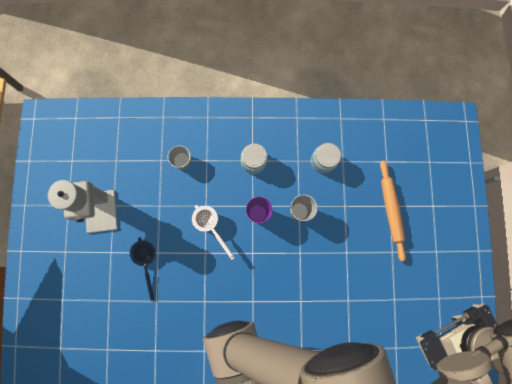

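View pics/side0.png

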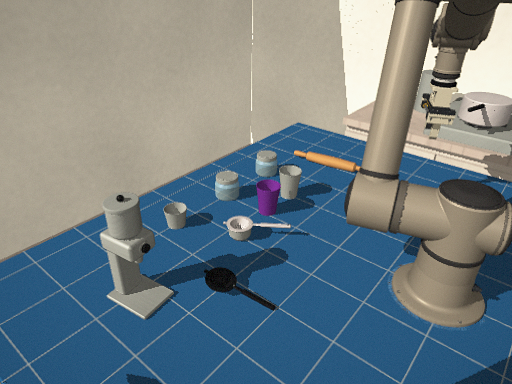

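Top view: there are two strainers, a light one (205,218) with its handle end at (232,258) and a black one (142,252). The light one is aluminium and sits in the small bowl, so it fits. There are three tumblers: steel (304,208), purple (259,210), which is excluded, and a smaller steel one (179,157), probably the short one. I'll confirm these in a crop and with heights.

Run:
```python
from h import *
z=np.load("top0.npz"); im,d=z["im"],z["d"]
cv2.imwrite("pics/crop.png",cv2.resize(im[130:280,120:350],None,fx=3.4,fy=3.4,interpolation=cv2.INTER_CUBIC))
P=cloud("top",d)
def roi(u0,u1,v0,v1,zlo,zhi):
    q=P[v0:v1,u0:u1].reshape(-1,3); c=im[v0:v1,u0:u1].reshape(-1,3)
    return q[(q[:,2]>zlo)&(q[:,2]<zhi)]
for n,b in dict(tall=(285,325,190,228),purple=(242,277,192,228),short=(162,196,140,174),jarA=(238,272,140,180),jarB=(308,345,140,180),strain=(188,240,200,265)).items():
    q=roi(*b,0.03,0.2); m=q[:,2]>np.percentile(q[:,2],98)-0.01
    c,r=cv2.minEnclosingCircle(q[m][:,:2].astype(np.float32)); print(n,np.percentile(q[:,2],98),c,r)
hsv=cv2.cvtColor(im,cv2.COLOR_BGR2HSV)
for n,b,zz in(("tall",(285,325,190,228),.1),("strain",(185,240,200,265),.05)):
    u0,u1,v0,v1=b; m=((hsv[v0:v1,u0:u1,1]<90)).astype(np.uint8)
    cs=max(cv2.findContours(m,0,cv2.CHAIN_APPROX_NONE)[0],key=cv2.contourArea).reshape(-1,2)+[u0,v0]
    W=onplane("top",cs,zz)[:,:2]
    if n=="tall": print(n,cv2.minEnclosingCircle(W.astype(np.float32)))
    else:
        yy,xx=np.nonzero(m); A=onplane("top",np.c_[xx+u0,yy+v0],.046)[:,:2]
        dt=cv2.distanceTransform(np.pad(cv2.drawContours(m*0,[(cs-[u0,v0]).astype(np.int32)],-1,1,-1),1),cv2.DIST_L2,5); v,u=np.unravel_index(dt.argmax(),dt.shape)
        c=onplane("top",[[u-1+u0,v-1+v0]],.046)[0,:2]; r=np.linalg.norm(A-c,axis=1)
        h=A[(r>.065)&(r<.15)]; vx,vy,x0,y0=cv2.fitLine(h.astype(np.float32),cv2.DIST_L2,0,.01,.01).ravel()
        print("bowl",c,"dt",dt.max(),"handle dir",vx,vy,np.degrees(np.arctan2(vy,vx)),"mid",x0,y0,"rmax",r.max(),"rim circle offset",(c-[x0,y0])@[-vy,vx])
```

```text
tall 0.10147396128528041 (0.5539604425430298, -0.15065906941890717) 0.03984922170639038
purple 0.1018758267930194 (0.5480543971061707, -0.017267052084207535) 0.040083736181259155
short 0.06176575706965701 (0.7201713919639587, 0.2315549999475479) 0.03654948249459267
jarA 0.08388049475579179 (0.7183507084846497, -0.00406213803216815) 0.038969773799180984
jarB 0.08413879241632095 (0.7218993306159973, -0.23440897464752197) 0.03908664360642433
strain 0.05320475751579603 (0.48507875204086304, 0.11794193089008331) 0.10068516433238983
tall ((0.5513519644737244, -0.1531834602355957), 0.05862979590892792)
bowl [0.52745153 0.148676  ] dt 12.984499 handle dir 0.7849104 -0.6196093 -38.287605 mid 0.44524324 0.10425138 rmax 0.15352525517189686 rim circle offset 0.08580636892944397
```

View pics/crop.png

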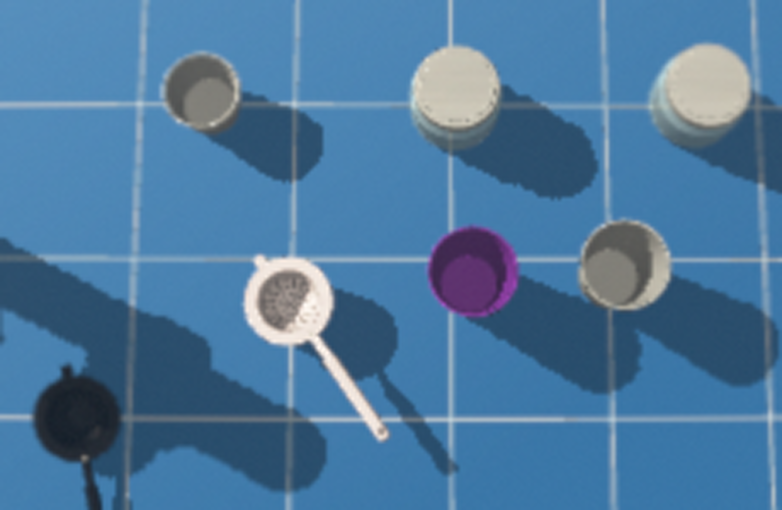

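The crop confirms it: the aluminium strainer is at (204.7,218.5) with its handle end at about (232,258), and the tall steel tumbler is at (304,208). Next I refine the handle line with a bright mask plus depth, keeping shadow out.

```bash
cat > st.py <<'E'
from h import *
def strainer(im,u0,u1,v0,v1,zr=.053,zg=.0505):
    m=(im[v0:v1,u0:u1].min(2)>165).astype(np.uint8)
    yy,xx=np.nonzero(m); A=onplane("top",np.c_[xx+u0,yy+v0],zg)[:,:2]
    return A
def fit(A,c):
    for _ in range(4):
        r=np.linalg.norm(A-c,axis=1); h=A[(r>.055)&(r<.15)&((A-c)[:,0]<0)]
        vx,vy,x0,y0=cv2.fitLine(h.astype(np.float32),cv2.DIST_L2,0,.01,.01).ravel()
        v=np.array([vx,vy])*np.sign(vx); 
        rim=A[(r<.044)].astype(np.float32); hull=cv2.convexHull(rim).reshape(-1,2)
        c=np.array(cv2.minEnclosingCircle(hull)[0])
    e=h[(h-c)@v<-.13]; return c,cv2.minEnclosingCircle(rim)[1],v,np.array([x0,y0]),((A-c)@v).min(),(c-[x0,y0])@[-v[1],v[0]],len(h)
E
python3 - <<'E'
from st import *
im=np.load("top0.npz")["im"]
A=strainer(im,185,245,200,268)
c,r,v,p,mn,off,n=fit(A,np.array([.527,.1487])); print(c,r,v,np.degrees(np.arctan2(v[1],v[0])),p,mn,off,n)
# handle point 100mm from axis along line
g=p+v*((c-v*.1-p)@v); print("grip",g,"from tip",p+v*((c+v*mn+v*.052-p)@v))
print(proj("top",[[*g,.05]]))
E
```

```text
[0.52717704 0.15051097] 0.04350694641470909 [0.77710927 0.6293657 ] 39.003338 [0.4432853  0.08970311] -0.15192822857534066 -0.005544241415247342 121
grip [0.44597675 0.09188288] from tip [0.44603253 0.09192805]
[[222.17519852 244.65046061]]
```

```bash
cat >> h.py <<'E'
def totool(delta,yaw):  # world shift -> tool fractions (tool down)
    d=np.array(delta); c,s=np.cos(yaw),np.sin(yaw)
    return np.array([c*d[0]+s*d[1], s*d[0]-c*d[1], -d[2]])/.025
E
python3 - <<'E'
from st import *
im=np.load("top0.npz")["im"]; A=strainer(im,185,245,200,268); c=np.array([.527,.150])
for lo in(.065,.075,.085):
    r=np.linalg.norm(A-c,axis=1); h=A[(r>lo)&(r<.147)&((A-c)[:,0]<0)]
    l=cv2.fitLine(h.astype(np.float32),cv2.DIST_L2,0,.01,.01).ravel(); a=np.arctan(l[1]/l[0]); print(np.degrees(a),l[2:], l[2:]+np.array([np.cos(a),np.sin(a)])*((.446-l[2])/np.cos(a)))
rim=A[np.abs(np.linalg.norm(A-c,axis=1))<.05]; B=rim[((rim-c)@[.78,.62]<.03)&((rim-c)@[.78,.62]>-.03)]
q=(B-c)@[-.62,.78]; print("lateral rim mid",(q.max()+q.min())/2,q.max()-q.min())
o=robot.observe(); y=np.radians(38.5)
print(totool(np.array([.446,.092,.15])-o["tool_pos"],y))
E
```

```text
36.099277 [0.43985775 0.08647998] [0.446      0.09095888]
36.810936 [0.43659326 0.08422696] [0.446      0.09126691]
39.593903 [0.43274534 0.08173794] [0.446      0.09270079]
lateral rim mid -0.0014688548569731785 0.07878308333330902
[ 21.13932003 -12.18370648   3.04548174]
```

Emit:
send_rows(plan=[[[0,0,0],[0,0,-0.064]],[[0,0,0],[0,0,-0.064]],[[1,-0.62,0.1],[0,0,0]],[[1,-0.62,0.1],[0,0,0]],[[1,-0.62,0.1],[0,0,0]],[[1,-0.62,0.1],[0,0,0]],[[1,-0.62,0.1],[0,0,0]],[[1,-0.62,0.1],[0,0,0]],[[1,-0.62,0.1],[0,0,0]],[[1,-0.62,0.1],[0,0,0]]], gripper=0.2, force=35)

```text
time: 1.35
tool_pos: [0.3091, -0.2559, 0.2064]
tool_rot: [-3.141, 0.0, 0.638]
contact_force: [0.3, 1.4, 0.4]
opening: 0.0551
grip_force: 0.0
```

Emit:
send_rows(plan=[[[1,-0.62,0.1],[0,0,0]],[[1,-0.62,0.1],[0,0,0]],[[1,-0.62,0.1],[0,0,0]],[[1,-0.62,0.1],[0,0,0]],[[1,-0.62,0.1],[0,0,0]],[[1,-0.62,0.1],[0,0,0]],[[1,-0.62,0.1],[0,0,0]],[[1,-0.62,0.1],[0,0,0]],[[1,-0.62,0.1],[0,0,0]],[[0.9,-0.6,0.1],[0,0,0]]])

```text
time: 2.6
tool_pos: [0.4159, 0.0155, 0.1814]
tool_rot: [-3.141, 0.0, 0.638]
contact_force: [0.0, -0.5, -0.4]
opening: 0.0552
grip_force: 0.0
```

Run:
```python
from h import *
o=robot.observe(); print(o["time"],o["tool_pos"],o["tool_rot"],o["opening"]); y=o["tool_rot"][2]
print(totool(np.array([.446,.0912,.027])-o["tool_pos"],y))
im,d=read_camera("side"); p=proj("side",[[.446,.0912,.05]])[0]; print(p)
for i,a in enumerate(["side","top"]):
    im,d=read_camera(a); p=proj(a,[[.46,.1,.06]])[0].astype(int); x,yy=max(p[0]-75,0),max(p[1]-80,0)
    c=cv2.resize(im[yy:yy+150,x:x+130],None,fx=3,fy=3.6); 
    out=c if i==0 else np.hstack([out,c])
cv2.imwrite("pics/near.png",out); print(out.shape)
```

```text
2.6 [0.41587184 0.01552436 0.18140167] [-3.14132770e+00  4.15625321e-04  6.38123559e-01] 0.05518062609544183
[ 2.77114216 -1.71347143  6.17606673]
[273.942481   225.05415641]
(540, 780, 3)
```

View pics/near.png

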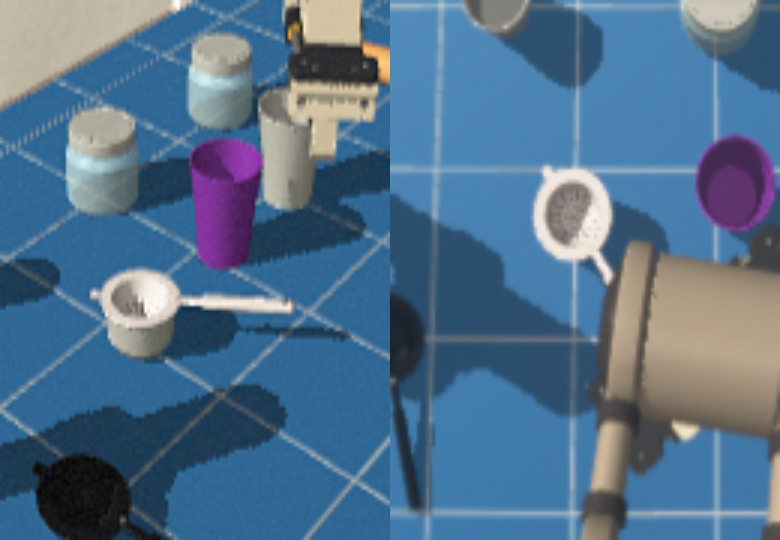

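The near view shows the handle free in the side picture at about (190–292,302), and the gripper approaching with nothing nearby. Next I move over the grip point, then descend partway.

Emit:
send_rows(plan=[[[0.92,-0.57,0],[0,0,0]],[[0.92,-0.57,0],[0,0,0]],[[0.92,-0.57,0],[0,0,0]],[[0,0,1],[0,0,0]],[[0,0,1],[0,0,0]],[[0,0,1],[0,0,0]],[[0,0,0.8],[0,0,0]],[[0,0,0],[0,0,0]],[[0,0,0],[0,0,0]],[[0,0,0],[0,0,0]]])

```text
time: 4.0
tool_pos: [0.4464, 0.0897, 0.0876]
tool_rot: [3.14, -0.001, 0.638]
contact_force: [-0.7, 0.4, -0.3]
opening: 0.0551
grip_force: 0.0
```

Run:
```python
from h import *
o=robot.observe(); print(o["time"],o["tool_pos"],o["tool_rot"]); y=o["tool_rot"][2]
print(totool(np.array([.446,.0912,.027])-o["tool_pos"],y))
im,d=read_camera("side"); p=proj("side",[[.46,.1,.06],o["tool_pos"]]).astype(int); print(p)
x,yy=p[0]-[70,60]; cv2.imwrite("pics/near2.png",cv2.resize(im[yy:yy+105,x:x+140],None,fx=5.5,fy=5.5))
```

```text
4.0 [0.44638753 0.08969559 0.08761071] [ 3.14041663e+00 -1.43789580e-03  6.37650082e-01]
[ 0.02336853 -0.05757961  2.42442852]
[[268 221]
 [274 214]]
```

View pics/near2.png

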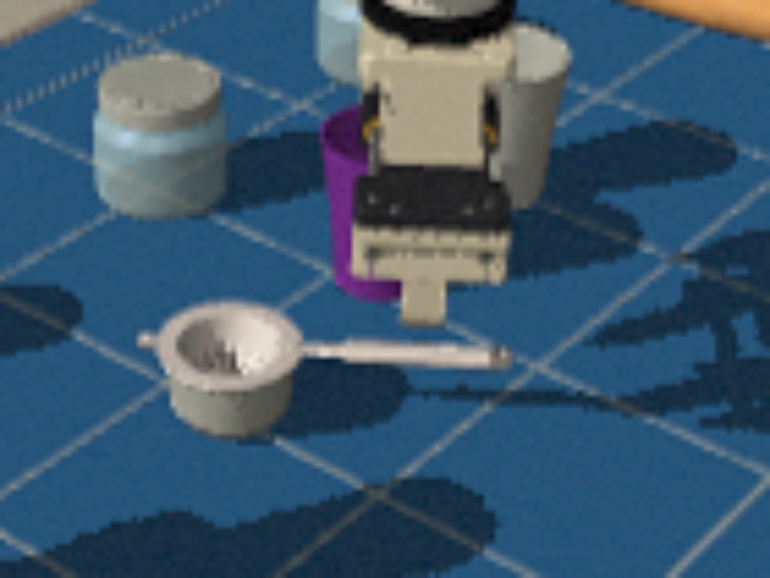

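The fingers (tip about 425,320) stand over the middle of the handle (345–510,355). I descend and grip.

Emit:
send_rows(plan=[[[0,-0.05,0.8],[0,0,0]],[[0,0,0.8],[0,0,0]],[[0,0,0.6],[0,0,0]],[[0,0,0.2],[0,0,0]],[[0,0,0],[0,0,0]],[[0,0,0],[0,0,0]],[[0,0,0],[0,0,0]],[[0,0,0],[0,0,0]],[[0,0,0],[0,0,0]],[[0,0,0],[0,0,0]]])

```text
time: 5.3
tool_pos: [0.445, 0.0909, 0.0267]
tool_rot: [3.141, 0.0, 0.638]
contact_force: [-0.4, -0.1, -0.7]
opening: 0.0553
grip_force: 0.0
```

Emit:
send_rows(plan=[[[0,0,0],[0,0,0]],[[0,0,0],[0,0,0]],[[0,0,0],[0,0,0]],[[0,0,0],[0,0,0]],[[0,0,0],[0,0,0]],[[0,0,0],[0,0,0]],[[0,0,0],[0,0,0]],[[0,0,0],[0,0,0]],[[0,0,0],[0,0,0]],[[0,0,0],[0,0,0]]], gripper=-1, force=40)

```text
time: 6.55
tool_pos: [0.445, 0.0909, 0.0267]
tool_rot: [3.141, -0.0, 0.638]
contact_force: [0.8, -0.0, 0.0]
opening: 0.0113
grip_force: 39.6
```

Emit:
send_rows(plan=[[[0,0,-0.2],[0,0,0]],[[0,0,-0.3],[0,0,0]],[[0,0,-0.5],[0,0,0]],[[0,0,-0.8],[0,0,0]],[[0,0,-1],[0,0,0]],[[0,0,-1],[0,0,0]],[[0,0,-1],[0,0,0]],[[0,0,-0.9],[0,0,0]],[[0,0,-0.3],[0,0,0]],[[0,0,0],[0,0,0]]])

```text
time: 7.8
tool_pos: [0.445, 0.0909, 0.1771]
tool_rot: [3.141, -0.001, 0.638]
contact_force: [-0.7, 0.2, -0.6]
opening: 0.0115
grip_force: 39.6
```

Run:
```python
from h import *
o=robot.observe(); print(o["time"],o["tool_pos"],o["tool_rot"],o["opening"],o["grip_force"])
out=[]
for n in("side","top"):
    im,d=read_camera(n); np.savez(f"{n}1.npz",im=im,d=d); p=proj(n,[[.49,.12,.17]]).astype(int)[0]; print(n,p)
    x,y=p-[65,60]; x=max(x,0);out.append(cv2.resize(im[y:y+130,x:x+130],(390,520)))
cv2.imwrite("pics/lift.png",np.hstack(out))
```

```text
7.8 [0.44501967 0.09094055 0.17705325] [ 3.14097092e+00 -7.04025888e-04  6.37932476e-01] 0.011535246015093264 39.632458090782166
side [257 188]
top [209 227]
```

View pics/lift.png

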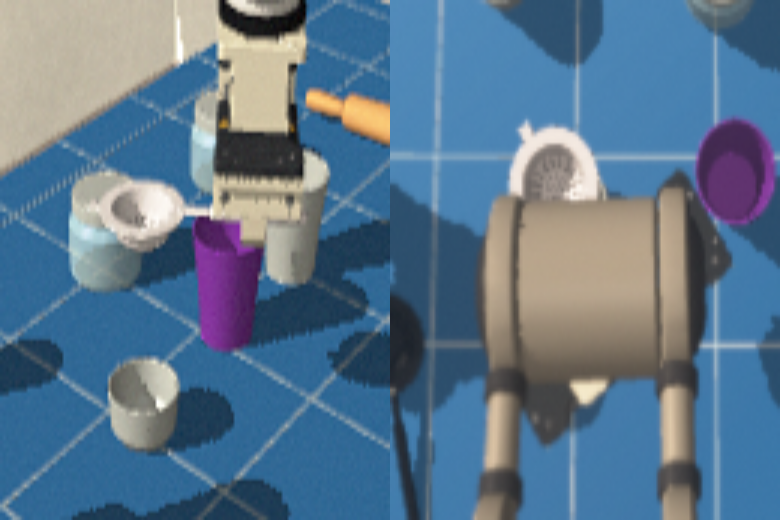

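The strainer is lifted and level, and the small bowl still stands in place (side crop 143,400). Next I turn the handle towards the robot and carry it across at height.

Emit:
send_rows(plan=[[[0,0,0],[0,0,0.05]],[[0,0,0],[0,0,0.1]],[[0,0,0],[0,0,0.1]],[[0,0,0],[0,0,0.1]],[[0,0,0],[0,0,0.056]],[[0,0.4,0],[0,0,0]],[[0,0.8,0],[0,0,0]],[[0,0.8,0],[0,0,0]],[[0,0.8,0],[0,0,0]],[[0,0.8,0],[0,0,0]]])

```text
time: 9.15
tool_pos: [0.4446, -0.0002, 0.1762]
tool_rot: [3.142, 0.001, 0.002]
contact_force: [0.1, -0.1, -0.3]
opening: 0.0114
grip_force: 39.6
```

Emit:
send_rows(plan=[[[0.04,0.8,0],[0,0,0]],[[0.04,0.8,0],[0,0,0]],[[0.04,0.8,0],[0,0,0]],[[0.04,0.8,0],[0,0,0]],[[0.04,0.8,0],[0,0,0]],[[0.04,0.8,0],[0,0,0]],[[0.04,0.8,0],[0,0,0]],[[0.04,0.5,0],[0,0,0]],[[0,0,0],[0,0,0]],[[0,0,0],[0,0,0]]])

```text
time: 10.4
tool_pos: [0.4528, -0.1511, 0.1766]
tool_rot: [-3.141, 0.0, 0.001]
contact_force: [0.2, 1.1, -1.5]
opening: 0.0117
grip_force: 39.6
```

```bash
cat > meas.py <<'E'
import sys
from h import *
o=robot.observe(); T=o["tool_pos"]; print(o["time"],T,o["tool_rot"],o["grip_force"])
for n in("top","side"):
    im,d=read_camera(n); P=cloud(n,d); zr=T[2]+.019-.013+.012
    q=P.reshape(-1,3); s=im.reshape(-1,3).min(1)>120
    m=(abs(q[:,2]-zr)<.012)&(q[:,0]>T[0]+.045)&(q[:,0]<T[0]+.16)&(abs(q[:,1]-T[1])<.06); b=q[m]
    if len(b)>30:
        A=np.c_[b[:,:2]-b[:,:2].mean(0),np.ones(len(b))]; r=np.abs(b[:,2]-np.median(b[:,2]))<.006
        co=np.linalg.lstsq(A[r],b[r,2],rcond=None)[0]
        print(n,len(b),"y",b[:,1].min(),b[:,1].max(),"x",b[:,0].min(),b[:,0].max(),"z med",np.median(b[:,2]),"slopes deg",np.degrees(co[:2]),"circ",cv2.minEnclosingCircle(b[b[:,0]>T[0]+.065][:,:2].astype(np.float32)))
        cols=b[np.abs(b[:,0]-T[0]-.1)<.02]; print("y ext mid x",cols[:,1].min(),cols[:,1].max())
    out=im[100:300,170:360] if n=="top" else np.hstack([out,im[60:260,170:360]])
cv2.imwrite(sys.argv[1],cv2.resize(out,(780,410)))
E
python3 meas.py pics/over.png
```

```text
10.4 [ 0.45282648 -0.15111907  0.1765527 ] [-3.14118393e+00  4.48471896e-04  6.21220933e-04] 39.63269054889679
top 288 y -0.19107055684824356 -0.11606390552377399 x 0.5174948461721411 0.6032380711948827 z med 0.19550053309339022 slopes deg [-0.73073315  0.24740149] circ ((0.560136079788208, -0.14818331599235535), 0.043559640645980835)
y ext mid x -0.19107055684824356 -0.11606390552377399
side 153 y -0.18661335675656124 -0.10941790910198225 x 0.49862275005889556 0.6075377773483112 z med 0.1952280450597326 slopes deg [-0.06703505  1.700143  ] circ ((0.5632808804512024, -0.1475399285554886), 0.04438150301575661)
y ext mid x -0.18661335675656124 -0.10941790910198225
```

View pics/over.png

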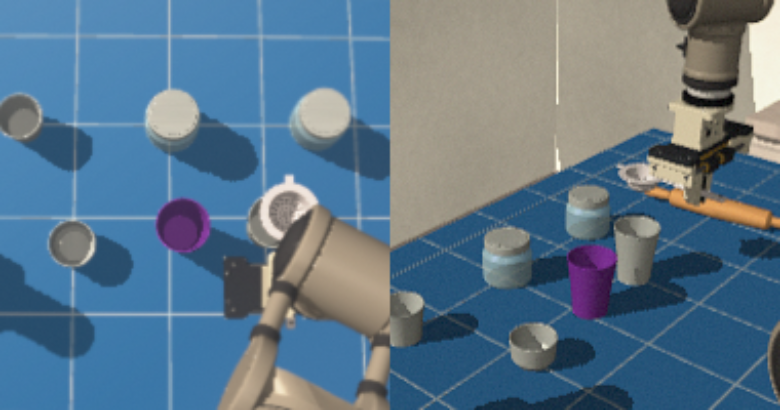

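The strainer is centred over the tall tumbler and level, with its axis at about (0.554, −0.151), handle towards the robot. I lower it 48 mm.

Emit:
send_rows(plan=[[[0,0,0.2],[0,0,0]],[[0,0,0.4],[0,0,0]],[[0,0,0.4],[0,0,0]],[[0,0,0.4],[0,0,0]],[[0,0,0.3],[0,0,0]],[[0,0,0.2],[0,0,0]],[[0,0,0],[0,0,0]],[[0,0,0],[0,0,0]],[[0,0,0],[0,0,0]],[[0,0,0],[0,0,0]]])

```text
time: 11.75
tool_pos: [0.4532, -0.1516, 0.1294]
tool_rot: [3.141, -0.001, 0.0]
contact_force: [-0.2, -0.5, -0.1]
opening: 0.0119
grip_force: 39.6
```

```bash
python3 meas.py pics/end.png
```

```text
11.75 [ 0.45317443 -0.15164595  0.12944656] [ 3.14126047e+00 -5.04130374e-04  1.07875806e-04] 39.632309675216675
top 263 y -0.19217116529703493 -0.11488225439827457 x 0.5168378577550833 0.602662563967946 z med 0.14833977704160559 slopes deg [-0.58700279  0.36701527] circ ((0.5601651072502136, -0.1499127745628357), 0.04269586503505707)
y ext mid x -0.19217116529703493 -0.11488225439827457
side 134 y -0.18427910851523774 -0.1094495772927787 x 0.5187317498400541 0.6056470711917173 z med 0.14813057241879857 slopes deg [0.1151033  1.50473517] circ ((0.5619460344314575, -0.14987191557884216), 0.043718136847019196)
y ext mid x -0.18427910851523774 -0.1094495772927787
```

View pics/end.png

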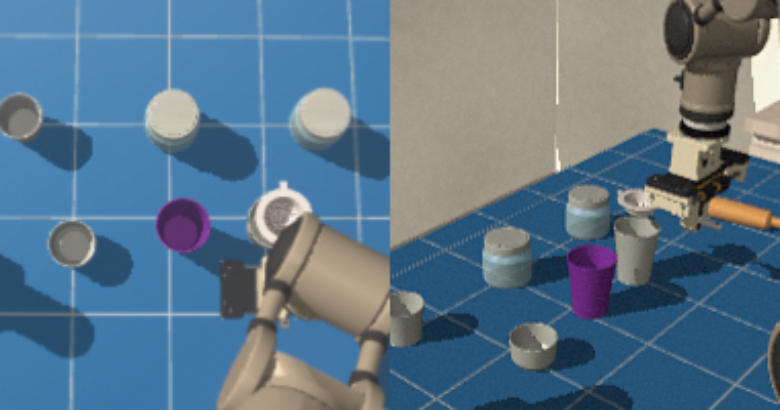

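The strainer is held level over the tall tumbler with about 20 mm of air, and everything else stands where it was. I hand in.

```bash
python3 -c "
from cell import robot
print(robot.hand_in())"
```

```text
the job is handed in; nothing more can be done
None
```

I lifted the aluminium strainer out of the small bowl and handed the job in with it held still and level over the tall steel tumbler, about 2 cm above the rim and centred, handle towards the robot. The last pictures showed the tumbler and everything else in view standing where it was, and the hand-in gave no verdict.

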